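# Fire a test cup: load the small kiln, close it and set its click-stop dial

### The job

Take the tall straight dry clay cup off its banding wheel and stand it upright on the floor of the small kiln, holding it and setting it down gently because dry clay is fragile, then let go. Next swing the kiln's lid fully shut over the chamber. Last, with the lid shut, turn the control box's dial anticlockwise all the way back to its end stop, then three clicks clockwise and leave it there; do not disturb the bowl on the other wheel, the bottle or the pot lid.

Things in the scene. Friction and masses are not known exactly. Their poses are not given: they have to be found in the camera images.
- cup: Unfired, bone-dry grey clay cup, straight-sided, open at the top: outer diameter 62 mm, height 95 mm, wall 6 mm, about 0.22 kg. Origin at the centre of its underside, z up along its axis. It stands on one of two equal blue banding wheels (180 mm wide, 30 mm high discs that do not turn). Fragile: it breaks if the squeeze of the fingers exceeds 90 N on the cup (both fingers' forces added together) or if it is set down or knocked against the kiln with more than 60 N.
- chamber_floor (a point): Centre of the floor of the kiln's open square chamber, 50 mm above the table. The kiln is a square fixed box of steel and pale brick, 230 mm wide and 170 mm high; the chamber is 160 mm square and 120 mm deep, its walls 35 mm thick. x and y run along the kiln's sides, z up; the side at -x faces the robot.
- lid (a joint): Angle of the kiln's flat lid, which swings level about an upright pivot post at the kiln's corner at -x, +y (near, left as the robot sees it). 0 = shut, against its stop; grows as it swings open anticlockwise seen from above, at most 2.1 rad. It starts open at 1.5 to 1.9, out to the left. It stays where it is left; pushing it takes about 3 N at the knob.
- lid_pivot (a point): Point on the lid's vertical turning axis, 173 mm above the table at the lid's underside.
- lid_knob (a point): Centre of the upright round wooden knob on the lid (28 mm diameter, 47 mm tall; its foot 4 mm above the lid's top face). The point is 228 mm above the table, 29 mm above the lid's top face and 24 mm below the knob's top, and moves with the lid at 144 mm from the turning axis. The knob is round, so it can turn in the fingers. The lid is a slab 230 mm square and 26 mm thick.
- dial (a joint): Angle of the dial on the grey control box (140 mm square, 70 mm high, fixed). 0 = at its end stop; grows clockwise seen from above. It clicks every 24 degrees (0.419 rad), nine places from 0 to 3.351; three clicks from the stop is 1.257. A spring pulls it into the nearest place; it takes about 0.15 N m to turn it over a click. It starts at 2 to 5 clicks.
- dial_grip (a point): Point on the dial's vertical axis at the height to grip, 102 mm above the table. The dial is a black disc 72 mm wide with an upright bar across it: 70 mm long, 16 mm thick, from 82 to 116 mm above the table. The point's x axis runs along the bar and turns with it; the end at -x carries a white line, the pointer. At the end stop the pointer faces the box's side at -x, the robot's side, where the longer tick is; shorter ticks mark the other places.
- bowl: Bystander: grey clay bowl, 120 mm wide, 55 mm high, on the other banding wheel. Origin under its centre. (Other low ware, under 100 mm high, lies close in front of the robot, within about 0.4 m of it, and does not matter.)
- bottle: Bystander: clear bottle, 64 mm wide, 150 mm high. Origin under its centre.
- pot_lid: Bystander: round terracotta pot lid, 84 mm wide, 32 mm high. Origin under its centre.
Mind the look-alikes: they are no part of the job. Leave any red look-alike of the cup alone.

How it is judged:
By the outcome, as a careful person would: the job done as asked, in the order asked, and still so for the second after the job is handed in, with the robot touching nothing.
It also fails if it takes over 72 s, if anything falls off the work surface, if the arm or the gripper's body presses on something with over 40 N, if the wrist force passes 120 N, or if a joint passes its speed limit or range.

### The arm

A 6-joint arm with a two-finger parallel gripper is mounted at the origin on the work surface. World frame = base frame: x ahead of the robot, y to its left, z up, the work surface at z = 0. Lengths are in m, angles in rad, forces in N, time in s.
With the tool pointing down it reaches from about 0.425 to 0.95 m from the base axis. Payload 3.5 kg.
Tool frame: the origin (TCP) lies on the centre line of the jaws, within the pads' length; the fingertips stand 19 mm ahead of it and the grasp point (between the pads) is the TCP; z points along the fingers, y is the line along which they close (so a half turn about z gives the same grasp; the last joint's range is limited). The gripper opens to 85 mm and grips with 20 to 120 N. Pads are 22 mm wide; open, the fingers measure 114 mm over their backs; the gripper's body (76 mm by 85 mm) begins 54 mm behind the grasp point. The pads swing forward as they close: fully open they stand 13 mm farther back than shut.
Start: joints at [-1.268, 0.286, 1.577, -0, 1.279, -0.15], TCP at [0.295, -0.607, 0.25] pointing down, gripper open.
Joint ranges: [-2.77, 2.77], [-0.9, 2.22], [0.21, 2.48], [-1.53, 4.67], [0.24, 2.81], [-2.84, 2.84]. Speed limits (rad/s): [2.79, 2.79, 3.14, 3.14, 3.14, 3.14].

### API

Orientations are given as a unit quaternion [x, y, z, w].
In Python, from plant import status, cams, ctrl gives the robot as it stands.
- The arm moves only by the shell command python3 -m inch 'ROWS' [FORCE]. ROWS is JSON, a list of rows, each a list of 3 entries, a list of its own where there are three numbers: the opening, from -1 (shut) to 1 (fully open), then the shift along the tool's x, y, z in cm, then the turn about the tool's z in rad. In form: [[jaw, [dx, dy, dz], twist], ...]. A call has 1 to 20 rows; each row is the pose to reach, as a shift and turn from the pose commanded when the call began, along the tool's axes at that moment; what a row does not reach only later rows make up. A row lasts 1/10 s, in which the tool goes at most 50 mm and 8.59 degrees, less where a joint would pass 70% of its speed; a pose out of reach is approached as far as the arm can. A call with a gripper value outside its range is refused whole. The fingers move at their own pace and stop on an object; FORCE is the grip in N (left out, the last holds). Time passes only in rows, so rows that repeat a pose let the fingers close. It gives the time, the measured TCP pose, the force and the opening at its end, in the units of the state.
- status.get_state(): the state, without advancing time (a new reading comes with each control period).
- cams.read_camera(name): name is "scene" or "top" or "wrist"; returns the picture (480x640x3 uint8, blue, green, red); there is no depth.
- cams.calibration(name): a dict with "camera_matrix" (3x3 intrinsics, pixels), "cam_to_world" (4x4, takes a point from camera to world coordinates); the wrist camera has in their place "mount" (4x4, takes a point from camera to tool coordinates, whose origin is the TCP and whose axes are the flange's). Camera axes: x right, y down, z forward; pixel columns grow to the right and rows downward; lengths in m; the calibration is good to about 2 mm. A picture is of the moment at which its call begins: read the wrist's pose just before it. calibration takes no time and is no camera call.
- ctrl.sign_off(): hands the job in, once; it reports no verdict.
The state is a dict: "time": time; "qpos": joint angles; "dq": joint speeds; "joint_efforts": joint torques, N m; "eef_pos": TCP position; "tcp_rot": TCP orientation; "contact_force": force on the tool from outside, world axes, zero at the start; "wrist_torque": the same for the moment, N m; "opening": opening from 0.0 (shut) to 1.0 (fully open).
Only numpy, scipy, OpenCV 4.12 (cv2) and the standard library are available. Lean on these libraries where they do the work, as an engineer would, in place of code of your own. Each camera call takes 0.05 s, during which the arm holds its last target. There are 200 camera calls.

## Working session

There is one attempt and no reset: what is moved stays moved. The work goes in short steps, Python scripts to look and compute and a shell command to move; the robot and the scene stay as the last step left them, time stands still between calls to the robot, and variables do not carry over. Pictures are saved under pics/ and viewed, on a budget of 10 in all, crops included, one or two more only if the job needs it, and the job is handed in when it is done.

```bash
ls; mkdir -p pics
python3 - <<'E'
from plant import status,cams
import cv2,numpy as np
np.set_printoptions(precision=4,suppress=True)
print(status.get_state())
for n in("scene","top"):
    im=cams.read_camera(n); cv2.imwrite(f"pics/{n}0.png",im)
    c=cams.calibration(n); print(n,np.array(c["camera_matrix"]),np.array(c["cam_to_world"]))
print(cams.calibration("wrist"))
E
```

```text
pics
{'time': 0.0, 'qpos': array([-1.268 ,  0.2872,  1.5782, -0.    ,  1.2786, -0.15  ]), 'dq': array([ 0.0022,  0.0003, -0.0001, -0.0008, -0.001 , -0.0009]), 'joint_efforts': array([ -0.0006, -40.5981, -29.2629,  -0.0002,   0.0058,  -0.    ]), 'eef_pos': array([ 0.2951, -0.6064,  0.2489]), 'tcp_rot': array([ 0.9745,  0.2244, -0.0001, -0.0012]), 'contact_force': array([ 1.0633,  0.4639, -0.5482]), 'wrist_torque': array([ 0.0558, -0.034 , -0.0226]), 'opening': 1.0000874620929407}
scene [[520.0467   0.     317.4172]
 [  0.     520.0467 244.9242]
 [  0.       0.       1.    ]] [[ 0.8399  0.4061 -0.36    0.9611]
 [ 0.5427 -0.6339  0.5511 -0.6584]
 [-0.0044 -0.6583 -0.7528  0.959 ]
 [ 0.      0.      0.      1.    ]]
top [[446.3248   0.     325.5163]
 [  0.     446.3248 239.9553]
 [  0.       0.       1.    ]] [[ 0.0049 -0.9761  0.2174  0.3818]
 [-1.     -0.0054 -0.0016 -0.0472]
 [ 0.0027 -0.2174 -0.9761  1.0059]
 [ 0.      0.      0.      1.    ]]
{'camera_matrix': array([[351.6343,   0.    , 319.1947],
       [  0.    , 351.6343, 235.4487],
       [  0.    ,   0.    ,   1.    ]]), 'mount': array([[ 0.0002, -0.9536, -0.301 ,  0.0754],
       [ 1.    , -0.    ,  0.0007,  0.0006],
       [-0.0007, -0.301 ,  0.9536, -0.1229],
       [ 0.    ,  0.    ,  0.    ,  1.    ]])}
```

View pics/top0.png

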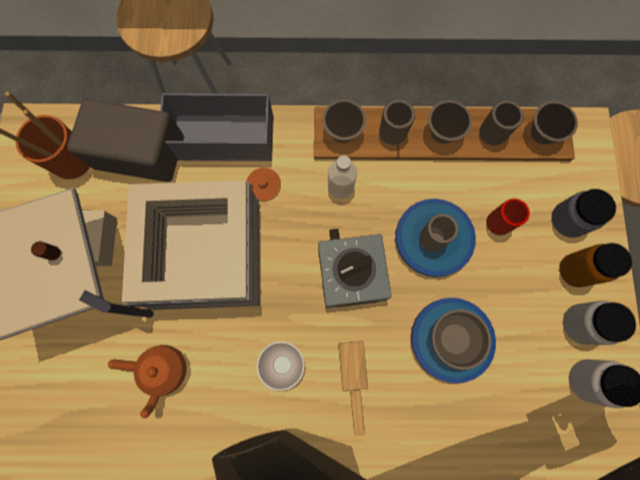

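View pics/scene0.png

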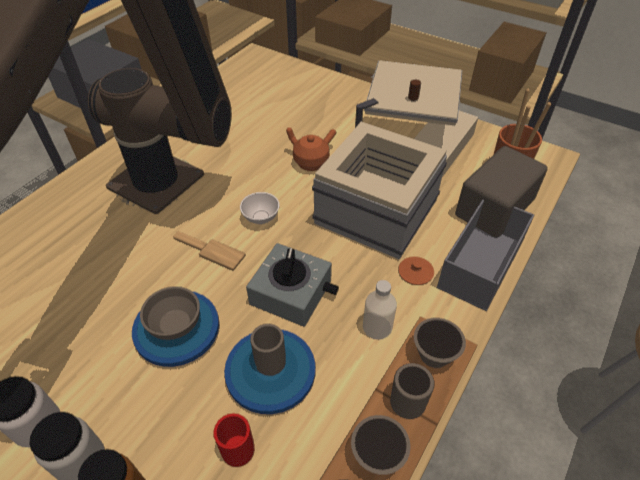

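Cup candidates: grey cup on the blue wheel (440,232), red cup (510,216), and board pieces (398,120), (500,122), (345,120). By the description, it is the grey one on the wheel at (440,232). Next I'll measure, and check that choice in a crop.

```bash
cat > h.py <<'E'
import numpy as np,cv2
from plant import status,cams
np.set_printoptions(precision=4,suppress=True)
def KT(n):
    c=cams.calibration(n); K=np.array(c["camera_matrix"])
    if n=="wrist":
        from scipy.spatial.transform import Rotation as R
        s=status.get_state();T=np.eye(4);T[:3,:3]=R.from_quat(s["tcp_rot"]).as_matrix();T[:3,3]=s["eef_pos"]
        return K,T@np.array(c["mount"])
    return K,np.array(c["cam_to_world"])
def ray(kt,uv,z):
    K,T=kt; uv=np.atleast_2d(np.asarray(uv,float))
    d=np.c_[uv,np.ones(len(uv))]@np.linalg.inv(K).T@T[:3,:3].T
    return T[:3,3]+d*((z-T[2,3])/d[:,2])[:,None]
def proj(kt,p):
    K,T=kt; q=(np.atleast_2d(p)-T[:3,3])@T[:3,:3]@K.T
    return q[:,:2]/q[:,2:]
def comps(m,amin=150):
    m=cv2.morphologyEx(m.astype(np.uint8),cv2.MORPH_OPEN,np.ones((3,3)))
    cs,_=cv2.findContours(m,cv2.RETR_EXTERNAL,cv2.CHAIN_APPROX_NONE)
    return [c[:,0].astype(float) for c in cs if cv2.contourArea(c)>amin]
E
python3 - <<'E'
from h import *
im=cv2.imread("pics/top0.png");hsv=cv2.cvtColor(im,cv2.COLOR_BGR2HSV);H,S,V=[hsv[...,i].astype(int) for i in range(3)]
kt=KT("top")
def rect(c,z):
    w=ray(kt,c,z)[:,:2].astype(np.float32); r=cv2.minAreaRect(w); return r
print("blue")
for c in comps((H>95)&(H<115)&(S>140)):
    print(c.mean(0),rect(c,.03), cv2.minEnclosingCircle(ray(kt,c,.03)[:,:2].astype(np.float32)))
print("pale")
for c in comps((H>8)&(H<25)&(S<85)&(V>130),800):
    print(c.mean(0),"z.17",rect(c,.17),"z.199",rect(c,.199))
print("box")
for c in comps((H>80)&(H<115)&(S>15)&(S<70)&(V>70)&(V<150),800): print(c.mean(0),rect(c,.07))
print("terracotta")
for c in comps((H<12)&(S>120)&(V>80)): print(c.mean(0),cv2.minEnclosingCircle(ray(kt,c,.01)[:,:2].astype(np.float32)))
out=np.zeros((600,800,3),np.uint8)
def put(u,v,s,x,y,w=400,h=300):
    k=w//s;l=h//s;out[y:y+h,x:x+w]=cv2.resize(im[v-l//2:v-l//2+l,u-k//2:u-k//2+k],(w,h),interpolation=cv2.INTER_CUBIC)
put(440,235,4,0,0);put(354,265,4,400,0);put(50,255,4,0,300);put(195,245,2,400,300)
cv2.imwrite("pics/crop1.png",out)
E
```

```text
blue
[465.0535 366.5936] ((0.33155614137649536, -0.3448536992073059), (0.060233425348997116, 0.16366292536258698), 21.829269409179688) ((0.3562026023864746, -0.33498120307922363), 0.08195575326681137)
[450.7842 311.1316] ((0.4390451908111572, -0.3219038248062134), (0.06012421101331711, 0.16202916204929352), 1.821439504623413) ((0.4111635386943817, -0.3227905035018921), 0.08114054054021835)
[434.7396 242.5385] ((0.5990557074546814, -0.29916757345199585), (0.15312546491622925, 0.17441397905349731), 22.733055114746094) ((0.6080453991889954, -0.2950490415096283), 0.08763470500707626)
pale
[282.5507 367.2681] z.17 ((0.33283233642578125, 0.026704493910074234), (0.07816760241985321, 0.07607457786798477), 15.235599517822266) z.199 ((0.33453017473220825, 0.02414022944867611), (0.07545570284128189, 0.07343529164791107), 15.235620498657227)
[207.8602 242.9068] z.17 ((0.5681357383728027, 0.19684314727783203), (0.22822988033294678, 0.18177685141563416), 2.5250184535980225) z.199 ((0.5616700053215027, 0.18837617337703705), (0.22031176090240479, 0.17547036707401276), 2.5250191688537598)
box
terracotta
[148.9817 372.7854] ((0.31964781880378723, 0.3374747335910797), 0.07935713976621628)
[514.5375 212.1   ] ((0.6720755696296692, -0.487593412399292), 0.03503378480672836)
[264.044  183.7033] ((0.7374350428581238, 0.09893667697906494), 0.03987065330147743)
[ 53.5333 146.975 ] ((0.8437342643737793, 0.624148964881897), 0.05795442312955856)
```

View pics/crop1.png

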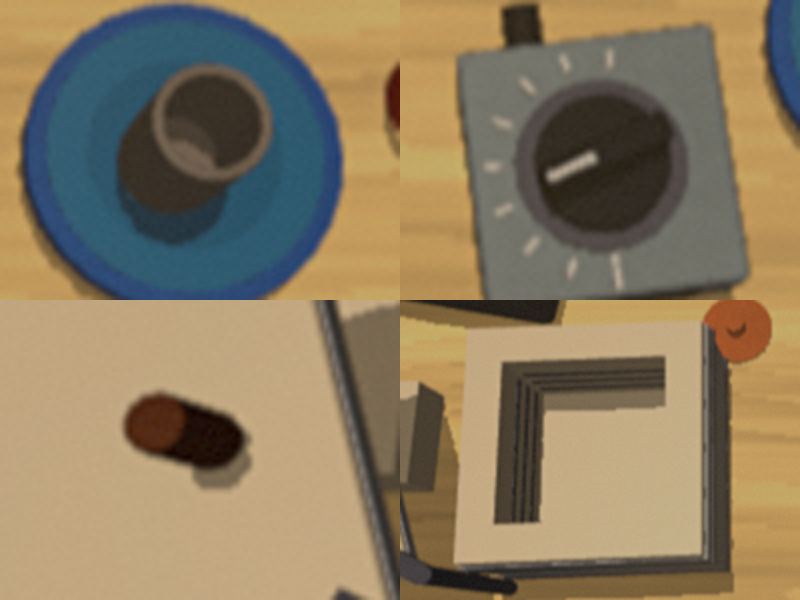

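Crop confirms the grey open cup standing on the blue wheel, with its rim centre near (443,229). The dial bar is centred at (355,269), with the white pointer at about the 3rd tick from the long tick. The knob top is at (39,249), and the kiln's top corners are clear.

Run:
```python
from h import *
kt=KT("top")
print("cup rim",ray(kt,[443.3,228.8],.125))
cr=ray(kt,[[390+155/4,198+123/4],[390+272/4,198+123/4],[443.3,198+64/4],[443.3,198+181/4]],.125);print("dia",np.linalg.norm(cr[0]-cr[1]),np.linalg.norm(cr[2]-cr[3]))
o=ray(kt,[[129.5,185],[246.5,181],[246,298.5],[122.5,302.5]],.17)[:,:2];print("kiln",o,o.mean(0),[np.linalg.norm(o[i]-o[(i+1)%4]) for i in range(4)])
c=o.mean(0); e=[o[0]-o[3],o[1]-o[2],]; print("x-yaw deg",[np.degrees(np.arctan2(v[1],v[0])) for v in e],[np.degrees(np.arctan2(v[0],-v[1]))*-1 for v in (o[1]-o[0],o[2]-o[3])])
i=ray(kt,[[146,201.5],[227.5,198],[142,281.5]],.17)[:,:2];print("inner",i,"ctr",(i[1]+i[2])/2)
d=ray(kt,[354.75,268.75],.082);print("dial",d)
b=ray(kt,[[304+58/4,228+58/4],[304+312/4,228+25/4],[304+348/4,228+275/4],[304+88/4,228+300/4]],.07)[:,:2];print("box",b,b.mean(0),[np.linalg.norm(b[i]-b[(i+1)%4]) for i in range(4)])
for v in(b[0]-b[3],b[1]-b[2]):print(np.degrees(np.arctan2(v[1],v[0])))
p=ray(kt,[[304+148/4,228+179/4],[304+265/4,228+130/4]],.116)[:,:2];print("ptr ends",p,p.mean(0),np.linalg.norm(p[0]-p[1]),np.degrees(np.arctan2(*(p[1]-p[0])[::-1])))
k=ray(kt,[38.75,249],.252);print("knob",k)
```

```text
cup rim [[ 0.6026 -0.2882  0.125 ]]
dia 0.05956572126687529 0.061436869167074616
kiln [[0.6768 0.3382]
 [0.6864 0.1081]
 [0.4554 0.099 ]
 [0.4468 0.3281]] [0.5663 0.2184] [np.float64(0.2302503961957677), np.float64(0.23123761264793147), np.float64(0.22923041903720512), np.float64(0.23017981510979452)]
x-yaw deg [np.float64(2.506468996990282), np.float64(2.252686220762508)] [np.float64(-2.4081719428391186), np.float64(-2.143904341795828)]
inner [[0.643  0.3026]
 [0.6511 0.1438]
 [0.4861 0.2956]] ctr [0.5686 0.2197]
dial [[ 0.5262 -0.1102  0.082 ]]
box [[ 0.5846 -0.0337]
 [ 0.6035 -0.1704]
 [ 0.4694 -0.1862]
 [ 0.4557 -0.0504]] [ 0.5283 -0.1102] [np.float64(0.13800094883655287), np.float64(0.13504098473921072), np.float64(0.13646822858718477), np.float64(0.12991730229575668)]
7.381324875559311
6.7097728589738646
ptr ends [[ 0.5126 -0.0801]
 [ 0.5379 -0.1394]] [ 0.5253 -0.1097] 0.06440228865925356 -66.88010773969462
knob [[0.531  0.4446 0.252 ]]
```

```bash
cat >> h.py <<'E'
def yaw(s=None):
    q=(s or status.get_state())["tcp_rot"]; return np.degrees(2*np.arctan2(q[1],q[0]))
def delta(target,tyaw=None):
    "cm along tool axes + twist from measured pose (tool down)"
    s=status.get_state();f=np.radians(yaw(s));d=np.array(target)-s["eef_pos"]
    x=np.array([np.cos(f),np.sin(f)]);y=np.array([np.sin(f),-np.cos(f)])
    t=0 if tyaw is None else np.radians((yaw(s)-tyaw+180)%360-180)
    return np.round([100*d[:2]@x,100*d[:2]@y,-100*d[2],t],3)
def snap(n,f):
    kt=KT(n);im=cams.read_camera(n);cv2.imwrite("pics/"+f,im);return kt,im
E
python3 -c "
from h import *
print(delta([.6026,-.288,.25],2.35))"
python3 -m inch '[[1,[21,-7.5,0],0.2],[1,[41.5,-15,0],0.41],[1,[41.5,-15,0],0.41],[1,[41.5,-15,0],0.41],[1,[41.5,-15,0],0.41],[1,[41.5,-15,0],0.41],[1,[41.5,-15,0],0.41],[1,[41.5,-15,0],0.41],[1,[41.5,-15,0],0.41],[1,[41.5,-15,0],0.41],[1,[41.5,-15,0],0.41],[1,[41.5,-15,0],0.41],[1,[41.5,-15,0],0.41],[1,[41.5,-15,0],0.41]]' 30
python3 - <<'E'
from h import *
kt,im=snap("wrist","w1.png")
s=status.get_state();print(s["eef_pos"],yaw(s),delta([.6026,-.288,.25],2.35),proj(kt,[.6026,-.288,.125]))
E
```

```text
[ 41.576 -15.185  -0.096   0.412]
time: 1.5
eef_pos: [0.6021, -0.2918, 0.2503]
tcp_rot: [1.0, 0.02, -0.0, 0.0]
contact_force: [-0.0, 0.4, -0.1]
opening: 0.998
[ 0.6022 -0.2916  0.2504] 2.3457775309365885 [ 0.059 -0.36   0.038 -0.   ] [[312.3545 231.3204]]
```

View pics/w1.png

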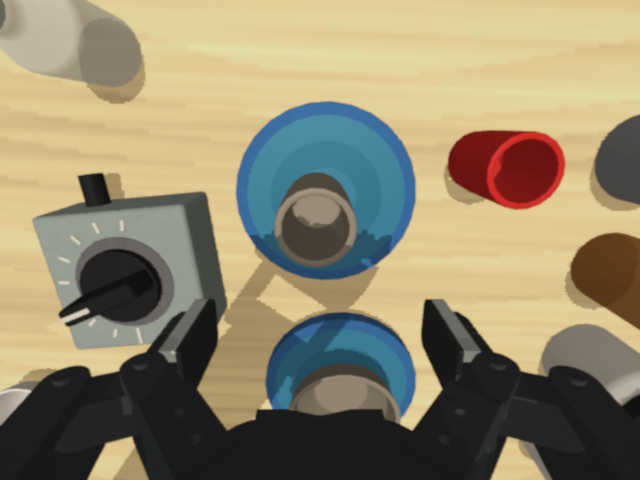

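Wrist view: cup rim centre at (316,227), red cup off to the right at (525,170), and the dial box on the left.

Run:
```python
from h import *
kt=KT("wrist")
c=ray(kt,[315.5,227],.125)[0];print(c, ray(kt,[[275,227],[356,227]],.125))
print(delta([c[0],c[1],.102],2.35))
```

```text
[ 0.6061 -0.29    0.125 ] [[ 0.6049 -0.2603  0.125 ]
 [ 0.6073 -0.3198  0.125 ]]
[ 0.402 -0.141 14.838 -0.   ]
```

```bash
python3 -m inch '[[1,[0.3,-0.2,4],0],[1,[0.3,-0.2,8],0],[1,[0.3,-0.2,11],0],[1,[0.3,-0.2,13],0],[1,[0.3,-0.2,14.5],0],[1,[0.3,-0.2,14.8],0],[1,[0.3,-0.2,14.8],0],[1,[0.3,-0.2,14.8],0]]' 25
python3 -m inch '[[0.7,[0,0,0],0],[0.6,[0,0,0],0],[0.5,[0,0,0],0],[0.45,[0,0,0],0],[0.4,[0,0,0],0],[0.35,[0,0,0],0],[0.3,[0,0,0],0],[0.3,[0,0,0],0],[0.3,[0,0,0],0]]' 25
```

```text
time: 2.35
eef_pos: [0.6067, -0.2891, 0.1042]
tcp_rot: [1.0, 0.021, 0.001, 0.001]
contact_force: [0.4, -0.6, -0.2]
opening: 0.999
time: 3.25
eef_pos: [0.6063, -0.2887, 0.1032]
tcp_rot: [1.0, 0.021, 0.001, 0.0]
contact_force: [-0.5, 0.4, 4.3]
opening: 0.717
```

```bash
python3 -m inch '[[0.2,[0,0,0],0],[0.1,[0,0,0],0],[0,[0,0,-0.5],0],[0,[0,0,-1.5],0],[0,[0,0,-3],0],[0,[0,0,-6],0],[0,[0,0,-9],0],[0,[0,0,-12],0],[0,[0,0,-15],0],[0,[0,0,-17],0],[0,[0,0,-18],0],[0,[0,0,-18],0]]' 25
python3 -c "
from h import *
print(delta([.5675,.219,.283],2.35))"
```

```text
time: 4.45
eef_pos: [0.6063, -0.2887, 0.2848]
tcp_rot: [1.0, 0.021, 0.002, 0.001]
contact_force: [0.1, 0.4, -3.7]
opening: 0.718
[ -1.703 -50.888   0.177   0.002]
```

```bash
python3 -m inch '[[0,[0,-1,0],0],[0,[0,-3,0],0],[0,[-0.2,-6,0],0],[0,[-0.4,-10,0],0],[0,[-0.6,-14,0],0],[0,[-0.8,-18,0],0],[0,[-1,-22,0],0],[0,[-1.2,-26,0],0],[0,[-1.3,-30,0],0],[0,[-1.4,-34,0],0],[0,[-1.5,-38,0],0],[0,[-1.6,-42,0],0],[0,[-1.7,-46,0],0],[0,[-1.7,-48.5,0],0],[0,[-1.7,-50,0],0],[0,[-1.7,-50.9,0],0],[0,[-1.7,-50.9,0],0],[0,[-1.7,-50.9,0],0]]' 25
python3 - <<'E'
from h import *
kt,im=snap("wrist","w2.png")
s=status.get_state();print(s["eef_pos"],yaw(s),s["contact_force"],s["opening"],delta([.5675,.219,.283],2.35))
E
```

```text
time: 6.25
eef_pos: [0.567, 0.2187, 0.282]
tcp_rot: [1.0, 0.021, -0.0, 0.0]
contact_force: [-0.3, -1.9, -2.7]
opening: 0.712
[0.5672 0.2184 0.2822] 2.383594776310194 [ 0.2707 -0.3923 -2.5251] 0.7148187080476788 [ 0.036 -0.06  -0.083  0.001]
```

View pics/w2.png

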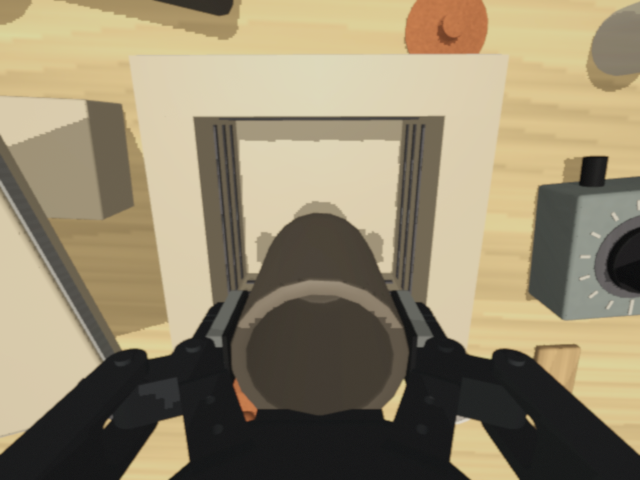

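The cup is held upright over the open chamber. Inner far corners are at (194,116) and (444,116), outer ones at (131,56) and (507,56).

Run:
```python
from h import *
kt=KT("wrist"); f=np.radians(2.35);x=np.array([np.cos(f),np.sin(f)])
i=ray(kt,[[194,116],[444,116]],.17)[:,:2];o=ray(kt,[[131,56],[507,56]],.17)[:,:2]
print(i,o,i.mean(0)-.08*x,o.mean(0)-.115*x,np.linalg.norm(i[0]-i[1]),np.linalg.norm(o[0]-o[1]))
s=status.get_state();print(delta([.5675,.219,.05+.073]))
```

```text
[[0.6448 0.2996]
 [0.6514 0.1415]] [[0.6776 0.3353]
 [0.6871 0.1085]] [0.5681 0.2172] [0.5674 0.2172] 0.15824540496741688 0.22696160520465047
[ 0.036 -0.06  15.917  0.   ]
```

```bash
python3 -m inch '[[0,[0,0.1,1],0],[0,[0,0.1,3],0],[0,[0,0.1,5],0],[0,[0,0.1,7],0],[0,[0,0.1,9],0],[0,[0,0.1,11],0],[0,[0,0.1,13],0],[0,[0,0.1,14],0],[0,[0,0.1,14.8],0],[0,[0,0.1,15.2],0],[0,[0,0.1,15.4],0],[0,[0,0.1,15.4],0],[0,[0,0.1,15.4],0]]' 25
python3 -m inch '[[0,[0,0,0.05],0],[0,[0,0,0.1],0],[0,[0,0,0.15],0],[0,[0,0,0.2],0],[0,[0,0,0.25],0],[0,[0,0,0.3],0],[0,[0,0,0.3],0],[0,[0,0,0.3],0]]' 25
```

```text
time: 7.6
eef_pos: [0.5676, 0.2186, 0.1292]
tcp_rot: [1.0, 0.021, 0.001, -0.0]
contact_force: [0.2, -0.5, -3.3]
opening: 0.718
time: 8.4
eef_pos: [0.5671, 0.2184, 0.1253]
tcp_rot: [1.0, 0.021, -0.0, 0.0]
contact_force: [-0.1, -1.4, -2.8]
opening: 0.718
```

```bash
python3 -m inch '[[0,[0,0,0.05],0],[0,[0,0,0.1],0],[0,[0,0,0.15],0],[0,[0,0,0.2],0],[0,[0,0,0.2],0]]' 25
python3 -m inch '[[0,[0,0,0.05],0],[0,[0,0,0.1],0],[0,[0,0,0.1],0]]' 25
```

```text
time: 8.9
eef_pos: [0.567, 0.2184, 0.1232]
tcp_rot: [1.0, 0.021, -0.0, 0.0]
contact_force: [0.9, -0.0, -3.3]
opening: 0.717
time: 9.2
eef_pos: [0.5673, 0.2184, 0.1232]
tcp_rot: [1.0, 0.021, 0.0, 0.0]
contact_force: [-2.9, 0.2, 1.2]
opening: 0.715
```

```bash
python3 -m inch '[[0.43,[0,0,0],0],[0.46,[0,0,0],0],[0.5,[0,0,0],0],[0.6,[0,0,0],0],[0.75,[0,0,0],0],[0.9,[0,0,0],0],[0.9,[0,0,0],0],[0.9,[0,0,0],0]]' 25
python3 -m inch '[[0.9,[0,0,-1],0],[0.9,[0,0,-2],0],[0.9,[0,0,-4],0],[0.9,[0,0,-7],0],[0.9,[0,0,-11],0],[0.9,[0,0,-15],0],[0.9,[0,0,-18],0],[0.9,[0,0,-19],0],[0.9,[0,0,-19],0]]' 25
python3 - <<'E'
from h import *
kt=KT("wrist");im=cams.read_camera("wrist")
t=cams.read_camera("top");kt2=KT("top")
out=np.zeros((600,800,3),np.uint8);out[:300,:400]=cv2.resize(im,(400,300));out[:300,400:]=cv2.resize(cams.read_camera("scene")[60:210,270:470],(400,300));out[300:,:]=cv2.resize(t[170:320,0:400],(800,300))
cv2.imwrite("pics/c3.png",out)
s=status.get_state();print(s["eef_pos"],proj(kt2,[.567,.2185,.145]))
E
```

```text
time: 10.0
eef_pos: [0.5671, 0.2184, 0.1223]
tcp_rot: [1.0, 0.021, 0.0, -0.0]
contact_force: [-0.6, -0.1, -0.0]
opening: 0.944
time: 10.9
eef_pos: [0.5678, 0.2186, 0.315]
tcp_rot: [1.0, 0.021, 0.002, -0.0]
contact_force: [0.1, -0.1, -0.2]
opening: 0.952
[0.5661 0.2182 0.3097] [[190.0391 242.4578]]
```

View pics/c3.png

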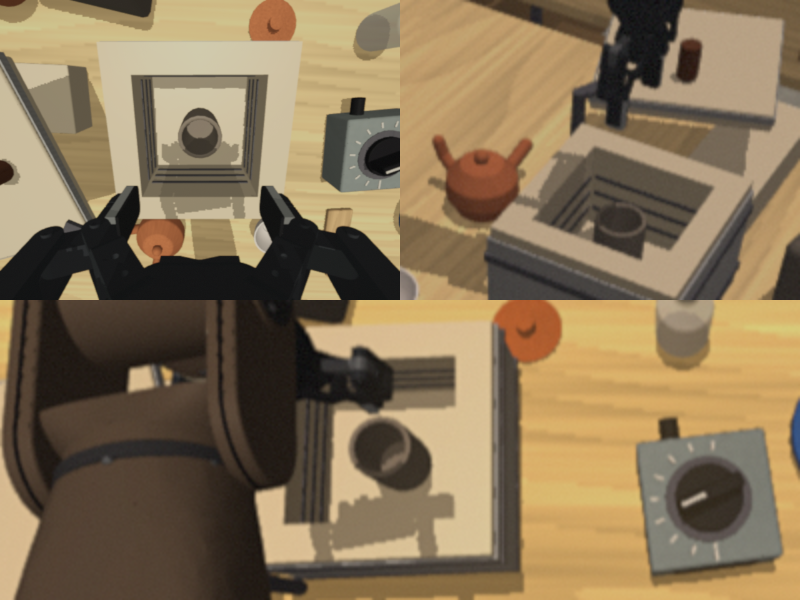

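The cup stands upright near the middle of the chamber. Next come the pivot and lid geometry, from the first top picture: post around (110,307) to (150,314), lid edge (75,190) to (102,298).

Run:
```python
from h import *
kt=KT("top")
print("foot",ray(kt,[[150,314]],0),"top",ray(kt,[[108,306],[108,306],[84,296]],.19))
im=cv2.imread("pics/top0.png")
hsv=cv2.cvtColor(im,cv2.COLOR_BGR2HSV);H,S,V=[hsv[...,i].astype(int) for i in range(3)]
# lid right edge: per row, last pale pixel
pts=[]
for v in range(200,290,3):
    r=np.where((S[v,:125]<90)&(V[v,:125]>130))[0]
    # first gap from left after x>60
    for u in range(62,124):
        if V[v,u]<120: pts.append((u,v));break
pts=np.array(pts);w=ray(kt,pts,.199)[:,:2]
vx,vy,x0,y0=cv2.fitLine(w.astype(np.float32),cv2.DIST_HUBER,0,.001,.001).ravel();print("edge yaw",np.degrees(np.arctan2(vy,vx)),(x0,y0))
kn=np.array([.531,.4446])
n=np.array([-vy,vx]);print("knob to edge",abs((kn-[x0,y0])@n))
for P in([.461,.317],[.447,.328],[.45,.33]):
    d=kn-P;print(P,np.linalg.norm(d),np.degrees(np.arctan2(d[1],d[0])), "axis to edge",(np.array(P)-[x0,y0])@n)
```

```text
foot [[0.4349 0.3407 0.    ]] top [[0.4388 0.3447 0.19  ]
 [0.4388 0.3447 0.19  ]
 [0.4566 0.3903 0.19  ]]
edge yaw 19.781658 (np.float32(0.5678478), np.float32(0.40028226))
knob to edge 0.054173153093254746
[0.461, 0.317] 0.14553954788991202 61.25129678246441 axis to edge -0.042206490156256965
[0.447, 0.328] 0.14370650646369496 54.230581927010775 axis to edge -0.027117495534026426
[0.45, 0.33] 0.1403358827955274 54.747090139107456 axis to edge -0.026250827428900995
```

```bash
python3 -c "
from h import *
print(delta([.531,.4446,.31],46.3))"
```

```text
[ -2.542 -22.769  -0.031  -0.765]
```

```bash
python3 -m inch '[[1,[-0.5,-3,0],-0.1],[1,[-1,-7,0],-0.2],[1,[-1.5,-11,0],-0.3],[1,[-2,-15,0],-0.45],[1,[-2.5,-19,0],-0.6],[1,[-2.5,-22,0],-0.7],[1,[-2.5,-22.8,0],-0.765],[1,[-2.5,-22.8,0],-0.765],[1,[-2.5,-22.8,0],-0.765],[1,[-2.5,-22.8,0],-0.765]]' 25
python3 - <<'E'
from h import *
kt,im=snap("wrist","w4.png")
s=status.get_state();print(s["eef_pos"],yaw(s),delta([.531,.4446,.31],46.3),proj(kt,[.531,.4446,.252]))
E
```

```text
time: 12.05
eef_pos: [0.5324, 0.4441, 0.3112]
tcp_rot: [0.92, 0.392, -0.001, 0.0]
contact_force: [0.1, -0.0, -0.7]
opening: 0.998
[0.5325 0.4441 0.3117] 46.16844359286679 [-0.072 -0.146  0.168 -0.002] [[316.6139 266.7673]]
```

View pics/w4.png

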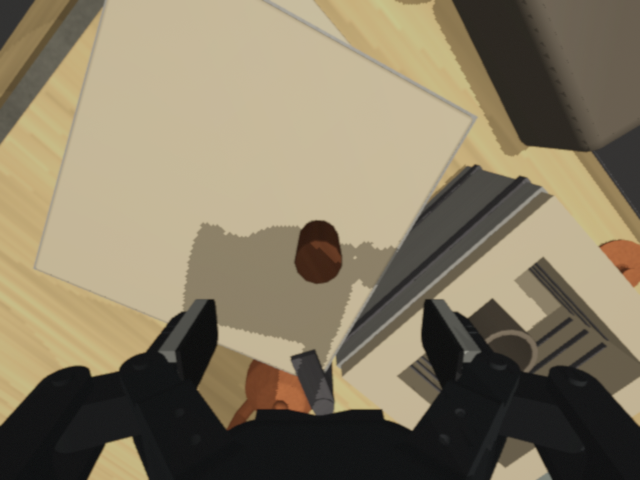

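Knob top at (321,262), pivot arm end at about (324,403), both close to prediction.

Run:
```python
from h import *
kt=KT("wrist")
k=ray(kt,[321,261],.252)[0];p=ray(kt,[324,403],.20)[0];print(k,p,np.linalg.norm((k-p)[:2]))
e=ray(kt,[[474,117],[338,362]],.199);d=e[0]-e[1];print(e,np.degrees(np.arctan2(d[1],d[0])))
print(delta([(.531+k[0])/2,(.4446+k[1])/2,.228]))
```

```text
[0.5352 0.4453 0.252 ] [0.436  0.3376 0.2   ] 0.14643387894311724
[[0.6587 0.4334 0.199 ]
 [0.4711 0.3583 0.199 ]] 21.825569240146326
[ 0.098 -0.017  8.368  0.   ]
```

```bash
python3 -m inch '[[1,[0.1,0,2],0],[1,[0.1,0,4],0],[1,[0.1,0,6],0],[1,[0.1,0,7.5],0],[0.5,[0.1,0,8.2],0],[0.2,[0.1,0,8.35],0],[0,[0.1,0,8.35],0],[-0.2,[0.1,0,8.35],0],[-0.2,[0.1,0,8.35],0],[-0.2,[0.1,0,8.35],0],[-0.2,[0.1,0,8.35],0]]' 20
python3 - <<'E'
from h import *
s=status.get_state();P=np.array([.434,.34]);kn=s["eef_pos"][:2]
print(s["eef_pos"],yaw(s),s["contact_force"],s["opening"])
d=kn-P;a0=np.degrees(np.arctan2(d[1],d[0]));r=np.linalg.norm(d);print(a0,r)
for a in range(0,106,5):
    t=np.radians(a0-a);q=P+.144*np.array([np.cos(t),np.sin(t)]);D=delta([*q,.228],yaw(s)-min(a,95));print(a,D)
E
```

```text
time: 13.2
eef_pos: [0.5331, 0.446, 0.2293]
tcp_rot: [0.92, 0.393, 0.0, -0.0]
contact_force: [0.7, -0.8, -0.3]
opening: 0.394
[0.5331 0.446  0.2293] 46.28784793166296 [ 0.6534 -0.7691 -0.342 ] 0.3937911089908356
46.91015068531299 0.145118180840399
0 [-0.112  0.001  0.133  0.   ]
5 [-0.153  1.257  0.133  0.087]
10 [-0.303  2.504  0.133  0.175]
15 [-0.562  3.733  0.133  0.262]
20 [-0.927  4.935  0.133  0.349]
25 [-1.395  6.101  0.133  0.436]
30 [-1.963  7.222  0.133  0.524]
35 [-2.626  8.289  0.133  0.611]
40 [-3.38   9.293  0.133  0.698]
45 [-4.219 10.229  0.133  0.785]
50 [-5.136 11.087  0.133  0.873]
55 [-6.124 11.863  0.133  0.96 ]
60 [-7.176 12.549  0.133  1.047]
65 [-8.284 13.142  0.133  1.134]
70 [-9.439 13.635  0.133  1.222]
75 [-10.633  14.026   0.133   1.309]
80 [-11.857  14.311   0.133   1.396]
85 [-13.1    14.488   0.133   1.484]
90 [-14.355  14.557   0.133   1.571]
95 [-15.61   14.516   0.133   1.658]
100 [-16.857  14.365   0.133   1.658]
105 [-18.087  14.107   0.133   1.658]
```

```bash
python3 -m inch '[[-0.2,[0,0.5,0.1],0.03],[-0.2,[-0.1,1.25,0.1],0.09],[-0.2,[-0.3,2.5,0.1],0.175],[-0.2,[-0.55,3.75,0.1],0.26],[-0.2,[-0.9,4.95,0.1],0.35],[-0.2,[-1.4,6.1,0.1],0.435],[-0.2,[-1.95,7.2,0.1],0.525],[-0.2,[-2.6,8.3,0.1],0.61],[-0.2,[-3.4,9.3,0.1],0.7],[-0.2,[-4.2,10.2,0.1],0.785],[-0.2,[-4.65,10.7,0.1],0.83],[-0.2,[-5.1,11.1,0.1],0.87],[-0.2,[-5.1,11.1,0.1],0.87]]' 20
python3 - <<'E'
from h import *
s=status.get_state();P=np.array([.434,.34]);kn=s["eef_pos"][:2]
d=kn-P;a0=46.91;print(s["eef_pos"],yaw(s),s["contact_force"],np.degrees(np.arctan2(d[1],d[0]))-a0,np.linalg.norm(d))
for a in range(55,120,5):
    t=np.radians(a0-a);q=P+.144*np.array([np.cos(t),np.sin(t)]);D=delta([*q,.228],46.29-min(a,95));print(a,D)
E
```

```text
time: 14.5
eef_pos: [0.5783, 0.3315, 0.2278]
tcp_rot: [0.999, -0.032, 0.0, 0.0]
contact_force: [0.0, 0.3, -0.3]
opening: 0.398
[0.5783 0.3315 0.2278] -3.6634195058048977 [ 0.001   0.2759 -0.3259] -50.28896938535046 0.14454118289665133
55 [-0.097  1.183 -0.017  0.088]
60 [-0.248  2.43  -0.017  0.175]
65 [-0.508  3.659 -0.017  0.263]
70 [-0.874  4.861 -0.017  0.35 ]
75 [-1.343  6.027 -0.017  0.437]
80 [-1.912  7.147 -0.017  0.524]
85 [-2.576  8.213 -0.017  0.612]
90 [-3.331  9.217 -0.017  0.699]
95 [-4.17  10.152 -0.017  0.786]
100 [-5.088 11.01  -0.017  0.786]
105 [-6.077 11.784 -0.017  0.786]
110 [-7.129 12.47  -0.017  0.786]
115 [-8.238 13.061 -0.017  0.786]
```

```bash
python3 -m inch '[[-0.2,[0,0.5,0],0.04],[-0.2,[-0.1,1.2,0],0.09],[-0.2,[-0.25,2.4,0],0.175],[-0.2,[-0.5,3.65,0],0.26],[-0.2,[-0.9,4.85,0],0.35],[-0.2,[-1.3,6.0,0],0.435],[-0.2,[-1.9,7.15,0],0.525],[-0.2,[-2.6,8.2,0],0.61],[-0.2,[-3.0,8.7,0],0.65],[-0.2,[-3.3,9.2,0],0.7],[-0.2,[-3.7,9.7,0],0.74],[-0.2,[-4.2,10.15,0],0.785],[-0.2,[-4.6,10.6,0],0.785],[-0.2,[-5.1,11,0],0.785],[-0.2,[-5.1,11,0],0.785]]' 20
python3 - <<'E'
from h import *
kt,im=snap("wrist","w5.png")
s=status.get_state();P=np.array([.434,.34]);kn=s["eef_pos"][:2]
d=kn-P;a0=46.91;print(s["eef_pos"],yaw(s),s["contact_force"],np.degrees(np.arctan2(d[1],d[0]))-a0,np.linalg.norm(d))
for a in range(102,116,2):
    t=np.radians(a0-a);q=P+.144*np.array([np.cos(t),np.sin(t)]);D=delta([*q,.228],46.29-min(a,95));print(a,D)
E
```

```text
time: 16.0
eef_pos: [0.5195, 0.2253, 0.2279]
tcp_rot: [0.912, -0.411, -0.001, 0.0]
contact_force: [-0.3, -0.5, -0.2]
opening: 0.401
[0.5197 0.2255 0.2278] -48.51763826785817 [-0.2476  0.8549 -0.3471] -100.10504953959227 0.1430484483846053
102 [ 0.048  0.482 -0.022  0.003]
104 [-0.018  0.98  -0.022  0.003]
106 [-0.102  1.476 -0.022  0.003]
108 [-0.202  1.968 -0.022  0.003]
110 [-0.32   2.457 -0.022  0.003]
112 [-0.455  2.941 -0.022  0.003]
114 [-0.607  3.42  -0.022  0.003]
```

```bash
python3 -m inch '[[-0.2,[0,0.5,0],0],[-0.2,[0,1.0,0],0],[-0.2,[-0.1,1.5,0],0],[-0.2,[-0.15,1.75,0],0],[-0.2,[-0.2,2,0],0],[-0.2,[-0.2,2,0],0]]' 20
python3 -m inch '[[-0.2,[-0.05,0.2,0],0],[-0.2,[-0.1,0.4,0],0],[-0.2,[-0.1,0.4,0],0]]' 20
python3 -m inch '[[-0.2,[-0.05,0.2,0],0],[-0.2,[-0.1,0.4,0],0],[-0.2,[-0.1,0.4,0],0]]' 20
```

```text
time: 16.65
eef_pos: [0.506, 0.215, 0.2278]
tcp_rot: [0.911, -0.411, 0.003, -0.004]
contact_force: [10.4, 5.3, -5.9]
opening: 0.398
time: 16.95
eef_pos: [0.5059, 0.2149, 0.2277]
tcp_rot: [0.911, -0.412, 0.007, -0.009]
contact_force: [23.1, 13.8, -14.7]
opening: 0.4
time: 17.25
eef_pos: [0.5059, 0.2148, 0.2276]
tcp_rot: [0.911, -0.412, 0.011, -0.014]
contact_force: [37.6, 21.7, -22.5]
opening: 0.398
```

```bash
python3 -m inch '[[-0.2,[0.1,-0.5,0],0],[-0.2,[0.2,-1.0,0],0],[-0.2,[0.25,-1.25,0],0],[0,[0.25,-1.25,0],0],[0.3,[0.25,-1.25,0],0],[0.6,[0.25,-1.25,0],0],[0.6,[0.25,-1.25,0],0],[0.6,[0.25,-1.25,-2],0],[0.6,[0.25,-1.25,-4],0],[0.6,[0.25,-1.25,-7],0],[0.6,[0.25,-1.25,-9],0],[0.6,[0.25,-1.25,-9],0]]' 20
python3 - <<'E'
from h import *
kt,im=snap("wrist","w6.png")
s=status.get_state();print(s["eef_pos"],yaw(s),s["contact_force"],proj(kt,[.506,.216,.252]),delta([.526,-.1097,.26],23))
E
```

```text
time: 18.45
eef_pos: [0.509, 0.2168, 0.322]
tcp_rot: [0.912, -0.411, 0.003, -0.002]
contact_force: [0.4, 0.1, 0.4]
opening: 0.803
[0.5082 0.2166 0.3195] -48.543051869602024 [ 0.2391 -0.3193 -0.5818] [[321.8953 264.5092]] [25.637 20.27   5.948 -1.249]
```

View pics/w6.png

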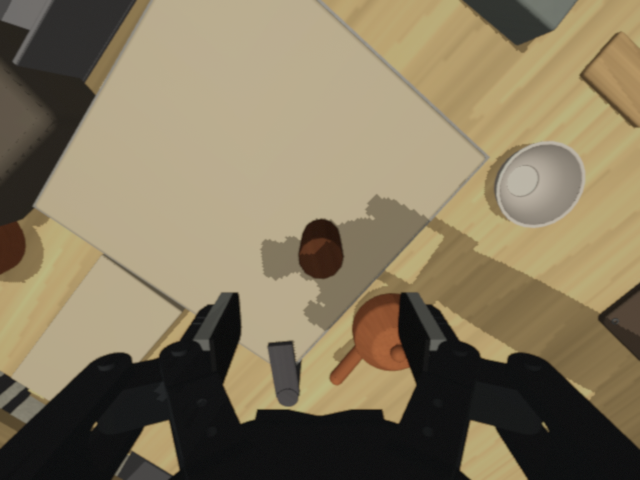

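The lid covers the whole kiln, with the knob at (321,262) where expected. Next, above the dial.

```bash
python3 -c "
from h import *
print(delta([.5258,-.110,.25],-67))"
```

```text
[25.646 20.305  6.948  0.322]
```

```bash
python3 -m inch '[[0.6,[1,1,0],0.03],[0.6,[4,3,0],0.1],[0.6,[7,5.5,0],0.2],[0.6,[10,8,0],0.32],[0.6,[13,10.5,0],0.32],[0.6,[16,13,1],0.32],[0.6,[19,15.5,3],0.32],[0.6,[22,18,5],0.32],[0.6,[24.5,19.5,6.5],0.32],[0.6,[25.6,20.3,6.9],0.32],[0.6,[25.6,20.3,6.9],0.32],[0.6,[25.6,20.3,6.9],0.32],[0.6,[25.6,20.3,6.9],0.32]]' 20
python3 - <<'E'
from h import *
kt,im=snap("wrist","w7.png")
t=cams.read_camera("top")
out=np.zeros((600,800,3),np.uint8);out[:,:]=0;out[:450,:600]=cv2.resize(im,(600,450));out[450:600,600:800]=t[170:320,0:200];cv2.imwrite("pics/c7.png",out)
cv2.imwrite("pics/t7.png",t)
s=status.get_state();print(s["eef_pos"],yaw(s),s["contact_force"],proj(kt,[.5258,-.11,.116]),delta([.5258,-.110,.105],-67))
E
```

```text
time: 19.8
eef_pos: [0.5253, -0.1087, 0.2497]
tcp_rot: [0.835, -0.55, 0.001, -0.0]
contact_force: [0.5, 0.7, -0.1]
opening: 0.796
[ 0.5253 -0.1086  0.2498] -66.77674696694264 [ 0.6047 -0.2934  0.5259] [[317.4119 229.7875]] [ 0.147  0.014 14.477  0.004]
```

View pics/c7.png

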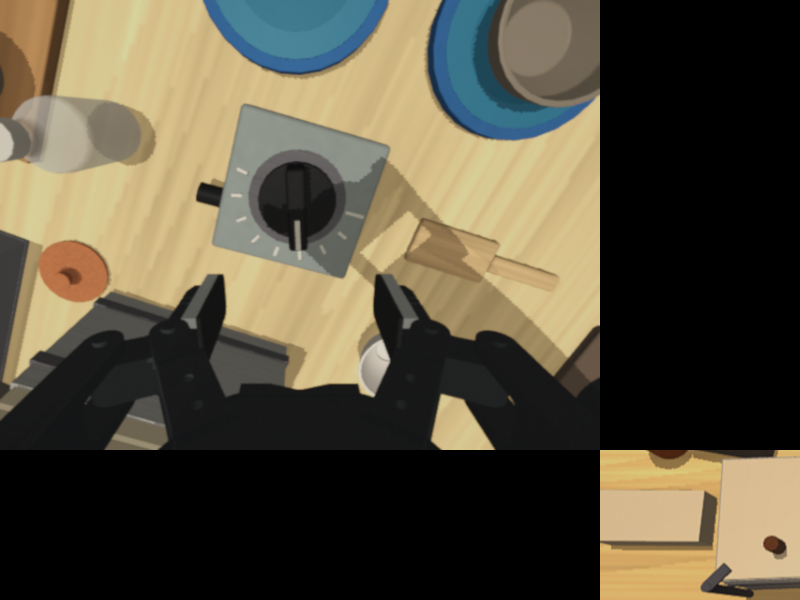

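Run:
```python
from h import *
kt=KT("wrist");k=640/600
print("disc ring",ray(kt,np.array([[297,199],[249,199],[345,199],[297,150],[297,247]])*k,.08))
print("bar ends",ray(kt,np.array([[295,165],[298,250]])*k,.116))
kt=KT("top");t=cv2.imread("pics/t7.png")
hsv=cv2.cvtColor(t,cv2.COLOR_BGR2HSV).astype(int)
for c in comps((hsv[...,1]<95)&(hsv[...,2]>130)&(hsv[...,0]>8)&(hsv[...,0]<25),2000):
    r=cv2.minAreaRect(ray(kt,c,.199)[:,:2].astype(np.float32));print(r)
```

```text
disc ring [[ 0.5285 -0.1142  0.08  ]
 [ 0.5688 -0.0969  0.08  ]
 [ 0.4883 -0.1315  0.08  ]
 [ 0.5458 -0.1546  0.08  ]
 [ 0.5101 -0.071   0.08  ]]
bar ends [[ 0.5438 -0.1466  0.116 ]
 [ 0.5137 -0.0822  0.116 ]]
((0.5677517056465149, 0.4646165370941162), (0.09705276042222977, 0.19529403746128082), 0.3073830008506775)
((0.5682558417320251, 0.22014717757701874), (0.23339049518108368, 0.23157741129398346), 2.4259438514709473)
```

Lid is confirmed shut (yaw 2.4°, centred on the kiln). Dial centre is about (0.527,-0.112), bar at 115°, which is 3 clicks.

```bash
python3 -c "
from h import *
print(delta([.5272,-.112,.105],-65))"
python3 -m inch '[[0.6,[0.3,0,3],-0.03],[0.6,[0.3,0,6],-0.03],[0.6,[0.3,0,9],-0.03],[0.4,[0.3,0,11.5],-0.03],[0.2,[0.3,0,13],-0.03],[0,[0.3,0,14],-0.03],[0,[0.3,0,14.4],-0.03],[0,[0.3,0,14.4],-0.03],[0,[0.3,0,14.4],-0.03]]' 20
python3 -m inch '[[-0.3,[0,0,0],0],[-0.5,[0,0,0],0],[-0.6,[0,0,0],0],[-0.7,[0,0,0],0],[-0.8,[0,0,0],0],[-0.9,[0,0,0],0],[-0.9,[0,0,0],0]]' 40
python3 -c "
from h import *
s=status.get_state();print(s['eef_pos'],yaw(s),s['contact_force'],s['wrist_torque'])"
```

```text
[ 0.386 -0.036 14.477 -0.031]
time: 20.8
eef_pos: [0.5271, -0.1128, 0.1061]
tcp_rot: [0.843, -0.538, 0.001, -0.0]
contact_force: [0.6, -0.0, 0.6]
opening: 0.499
time: 21.5
eef_pos: [0.5291, -0.1118, 0.1062]
tcp_rot: [0.842, -0.539, 0.003, -0.003]
contact_force: [7.8, 4.9, -1.8]
opening: 0.179
[ 0.5291 -0.1118  0.1062] -65.21214759411905 [ 7.8299  4.9021 -1.7734] [ 0.6345 -0.9986 -0.0181]
```

```bash
python3 -m inch '[[-0.9,[0,-0.2,0],0],[-0.9,[0,-0.2,0],-0.1],[-0.9,[0,-0.2,0],-0.2],[-0.9,[0,-0.2,0],-0.3],[-0.9,[0,-0.2,0],-0.4],[-0.9,[0,-0.2,0],-0.5],[-0.9,[0,-0.2,0],-0.6],[-0.9,[0,-0.2,0],-0.7],[-0.9,[0,-0.2,0],-0.8],[-0.9,[0,-0.2,0],-0.9],[-0.9,[0,-0.2,0],-1.0],[-0.9,[0,-0.2,0],-1.1],[-0.9,[0,-0.2,0],-1.17],[-0.9,[0,-0.2,0],-1.23],[-0.9,[0,-0.2,0],-1.26],[-0.9,[0,-0.2,0],-1.26]]' 40
python3 -c "
from h import *
s=status.get_state();print(s['eef_pos'],yaw(s),s['contact_force'],s['wrist_torque'])"
python3 -m inch '[[-0.9,[0,0,0],-0.03],[-0.9,[0,0,0],-0.06],[-0.9,[0,0,0],-0.06]]' 40
python3 -c "
from h import *
s=status.get_state();print(s['eef_pos'],yaw(s),s['contact_force'],s['wrist_torque'])"
```

```text
time: 23.1
eef_pos: [0.5298, -0.1108, 0.1062]
tcp_rot: [0.998, 0.061, 0.002, -0.001]
contact_force: [4.2, 4.8, 2.8]
opening: 0.181
[ 0.5298 -0.1108  0.1062] 7.018137209314505 [4.2282 4.8297 2.838 ] [ 0.8447 -0.6275  0.1559]
time: 23.4
eef_pos: [0.53, -0.1107, 0.1063]
tcp_rot: [0.996, 0.087, 0.003, -0.001]
contact_force: [5.3, 3.7, 1.8]
opening: 0.179
[ 0.53   -0.1107  0.1063] 10.017862843891466 [5.3105 3.7133 1.7915] [ 0.668  -0.565  -1.2909]
```

The end stop is reached: moment jumped to 1.3 N m at yaw about 7–8°, which is the box's own yaw. Now three clicks clockwise.

```bash
python3 -m inch '[[-0.9,[0,0,0],0.06],[-0.9,[0,0,0],0.16],[-0.9,[0,0,0],0.26],[-0.9,[0,0,0],0.36],[-0.9,[0,0,0],0.46],[-0.9,[0,0,0],0.56],[-0.9,[0,0,0],0.66],[-0.9,[0,0,0],0.76],[-0.9,[0,0,0],0.86],[-0.9,[0,0,0],0.96],[-0.9,[0,0,0],1.06],[-0.9,[0,0,0],1.16],[-0.9,[0,0,0],1.24],[-0.9,[0,0,0],1.3],[-0.9,[0,0,0],1.325],[-0.9,[0,0,0],1.325],[-0.9,[0,0,0],1.325]]' 40
python3 -c "
from h import *
s=status.get_state();print(s['eef_pos'],yaw(s),s['contact_force'],s['wrist_torque'])"
```

```text
time: 25.1
eef_pos: [0.5293, -0.1119, 0.1061]
tcp_rot: [0.842, -0.54, 0.002, -0.001]
contact_force: [3.5, 2.4, 4.9]
opening: 0.179
[ 0.5293 -0.1119  0.1061] -65.38822281967892 [3.5262 2.4463 4.9499] [ 0.2507 -0.4371  0.1687]
```

```bash
python3 -m inch '[[-0.5,[0,0,0],0],[-0.2,[0,0,0],0],[0.2,[0,0,0],0],[0.4,[0,0,0],0],[0.4,[0,0,0],0],[0.4,[0,0,-2],0],[0.4,[0,0,-4],0],[0.4,[0,0,-7],0],[0.4,[0,0,-11],0],[0.4,[0,0,-14.5],0],[0.4,[0,0,-14.5],0],[0.4,[0,0,-14.5],0],[0.4,[0,0,-14.5],0]]' 40
python3 - <<'E'
from h import *
im=cams.read_camera("wrist");kt=KT("wrist");sc=cams.read_camera("scene");t=cams.read_camera("top")
out=np.zeros((600,800,3),np.uint8);out[:300,:400]=cv2.resize(im,(400,300));out[:300,400:]=cv2.resize(sc,(400,300));out[300:,:400]=cv2.resize(t,(400,300))
out[300:,400:]=cv2.resize(im[100:325,170:470],(400,300));cv2.imwrite("pics/c8.png",out)
s=status.get_state();print(s["eef_pos"],yaw(s),s["contact_force"])
E
```

```text
time: 26.4
eef_pos: [0.5272, -0.1113, 0.2481]
tcp_rot: [0.841, -0.541, -0.001, 0.0]
contact_force: [0.1, -0.3, 0.5]
opening: 0.702
[ 0.5272 -0.1113  0.2478] -65.44521888125648 [ 0.7736 -0.3808  0.4155]
```

View pics/c8.png

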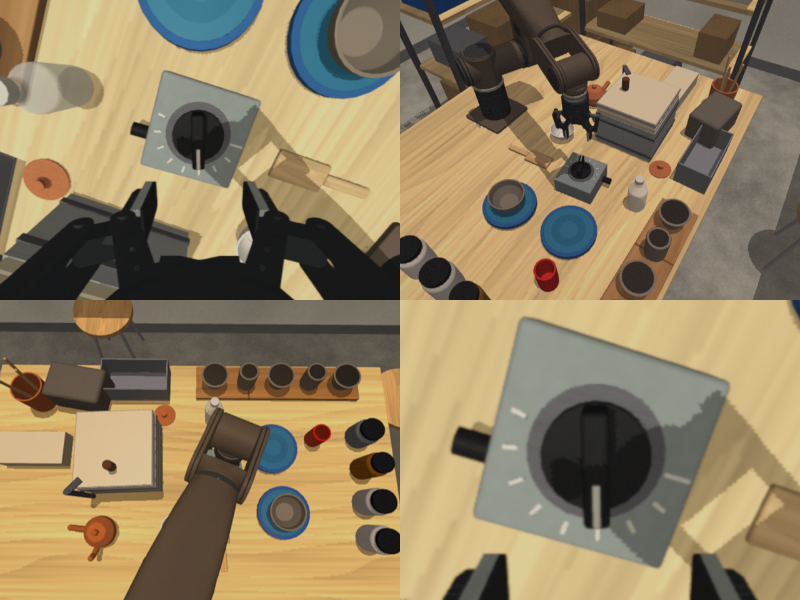

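The dial's pointer covers the third tick past the long one. The lid is shut, and the bowl, bottle and pot lid are where they were.

```bash
python3 -c "
from plant import ctrl
print(ctrl.sign_off())"
```

```text
the job is handed in; nothing more can be done
None
```

The job is handed in, done in the order asked, at 26 s of the 72 s allowed.

- **Cup:** I gripped it at a 25 N setting and stood it near the centre of the chamber floor. The wrist force changed by about 5 N at touchdown, and a picture afterwards showed it upright.
- **Lid:** I swung it by its knob until it met its stop. There the push rose to about 49 N at the wrist with no further motion. The top view measured the lid at 2.4° yaw against the kiln's 2.35°, centred over it. The cup could not be seen once the lid was shut.
- **Dial:** I turned it anticlockwise to the end stop, where the moment rose to about 1.3 N m. I then turned it three clicks clockwise and let go. The last picture shows the pointer over the third tick from the long one.
- **Bystanders:** the bowl, bottle and pot lid look undisturbed in the last views. I judged this by eye and did not measure it.

The gripper was open and clear of everything, about 25 cm up, when I signed off. My first dial-centre estimate was off by about 2 mm, giving a sideways force of about 9 N on the bar, which I corrected before turning it. No check failed.

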